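Knock two cast wheel hubs out of a turn-over mould

ROBOT

A 6-joint arm with a two-finger parallel gripper is mounted at the origin on the work surface. World frame = base frame: x ahead of the robot, y to its left, z up, the work surface at z = 0. Lengths are in mm, angles in rad, forces in N, time in s.
With the tool pointing down it reaches from about 350 to 850 mm from the base axis. Payload 8.1 kg.
Tool frame: the origin (TCP) lies on the centre line of the jaws, within the pads' length; the fingertips stand 14 mm ahead of it and the grasp point (between the pads) lies 5 mm behind it; z points along the fingers, x is the direction in which the jaws open and shut, and the axes are right-handed (so a half turn about z gives the same grasp; the last joint's range is limited). The gripper opens to 85 mm and grips with 20 to 120 N. Pads are 22 mm wide; open, the fingers measure 114 mm over their backs; the gripper's body (76 mm by 85 mm) begins 54 mm behind the grasp point. The pads swing forward as they close: fully open they stand 13 mm farther back than shut.
Start: joints at [1.151, 0.13, 1.488, -0, 1.523, -0.085], TCP at [197.127, 566.698, 245.292] pointing down, gripper open.
Joint ranges: [-2.96, 2.96], [-0.89, 2.26], [0.02, 2.5], [-1.34, 4.48], [0, 2.73], [-2.66, 2.66]. Speed limits (rad/s): [2.39, 2.39, 2.79, 3.14, 3.14, 3.14].

INTERFACE

Orientations are given as a 3x3 rotation matrix whose columns are the frame's x, y, z axes.
In Python, from rig import env, vision, sign_off, spot_in gives the robot as it stands. The module is installed in compiled form; this text tells all that it offers.
- The arm moves only by the shell command python3 -m pendant 'ROWS' [FORCE]. ROWS is JSON, a list of rows, each a list of 3 entries, a list of its own where there are three numbers: the turn, a rotation vector about the tool's x, y, z in rad, then the shift along the tool's x, y, z in m, then the opening, from 0 (shut) to 1 (fully open). A call has 1 to 20 rows; each row shifts and turns the commanded pose from where the row before left it, along the tool's axes as they then stand; what a row does not reach is not made up. A row lasts 1/10 s, in which the tool goes at most 50 mm and 8.59 degrees, less where a joint would pass 70% of its speed; a pose out of reach is approached as far as the arm can. A call with a gripper value outside its range is refused whole. The fingers move at their own pace and stop on an object; FORCE is the grip in N (left out, the last holds). Time passes only in rows, so rows that do not move let the fingers close. It gives the time, the measured TCP pose, the force and the opening at its end, in the units of the state.
- env.get_obs(): the state, without advancing time (a new reading comes with each control period).
- vision.camera(name): name is "scene" or "top"; returns a dict with "image" (480x640x3 uint8, blue, green, red), "range_z" (480x640 float32, mm along the optical axis (not along the pixel's ray), 0 where there is no reading), "camera_matrix" (3x3 intrinsics, pixels), "k1" (the pictures are not rectified: a ray, as slopes to the right and down, at radius r is drawn at 1 + k1 r^2 times it, then the intrinsics apply), "extrinsics" (4x4, takes a point from world to camera coordinates). Camera axes: x right, y down, z forward; pixel columns grow to the right and rows downward; lengths in mm; the calibration is good to about 2 mm. A picture is of the moment at which its call begins.
- sign_off(): hands the job in, once; it reports no verdict.
Trained networks look in the newest picture that a camera, given by its name, has taken for a name from the list of things; names that differ only in an ending like _2 or _b are one class to them, and where a whole thing is asked for, a point or a joint stands for the part that bears it (a point fixed in the world has none). Each returns a list of dicts, best first, with "score" (0 to 1); they miss things now and then, are a little off and sometimes report something else, mostly with a low value. They report only what shows in the picture. A call takes as long as a camera call. They do not tell look-alikes from the thing itself.
- spot_in(label, camera): "at" ([column, row] in pixels, amid what is visible of it).
The state is a dict: "time_s": time; "qpos": joint angles; "joint_vel": joint speeds; "joint_torque": joint torques, N m; "tcp_pos": TCP position; "orientation": TCP orientation; "contact_force": force on the tool from outside, world axes, zero at the start; "wrist_torque": the same for the moment, N m; "width": finger opening in mm.
Only numpy, scipy, OpenCV 4.12 (cv2) and the standard library are available. Lean on these libraries where they do the work, as an engineer would, in place of code of your own. Each camera call takes 0.05 s, during which the arm holds its last target.

TASK

Two orange wheel hubs are stuck in the grey turn-over mould on the model-building bench. Take the mould by its bar handle, turn it right over onto the black rubber pad behind its hinge and rap it down on the pad so that both hubs come loose, then turn the mould all the way back, open side up, and let go, leaving both hubs lying on the pad. Leave the empty blue mould as it is.

Things in the scene. Friction and masses are not known exactly. Their poses are not given: they have to be found in the camera images.
- mould (a joint): Grey mould's hinge, rad. 0: lying on its stand, open side up (the start). Grows as the bar is carried up and over, away from the robot; 3.14: upside down. The pin is level, 55 mm above the table. Damped hinge (0.25 N m s/rad): let go, the 0.3 kg mould sinks slowly to where it leans. Its knock feet meet the pad at about 3.12; pressing the bar down (8 to 15 N) springs it on to 3.2-3.24.
- mould_bar (a point): Middle of the grey mould's handle, on the axis of a round steel bar, 12 mm thick, 84 mm clear between its stems, 55 mm above the table at the start. Axes turn with the mould: y along the bar, parallel to the hinge pin; x from bar to pin, exactly 120 mm away; z the way the open side faces. The bar may turn between the fingers, so the hand can point down all the way over.
- mould_block_mid (a point): Centre of the grey mould's body, level with bar and pin, 60 mm from each; axes as the bar's. Body 94 mm along y, from the pin to 27 mm short of the bar; 34 mm up on the open side (knock feet), 14 mm down at the back. Its sprung cavity block gives 7 mm when rapped, and pins push the hubs out; just lying on the pad does not. The stand has a base 8 mm high, 20 mm short of the bar, and posts 64 mm high at the pin.
- hub_a_mid (a point): Centre of one orange wheel hub, a disc 32 mm across, 14 mm thick, 30 g, its z the disc's axis. It is stuck in a pocket of the grey mould, 60 mm from the hinge pin. Lying on the pad its centre is 29 mm above the table.
- hub_b_mid (a point): Centre of the other orange hub, alike, in the next pocket, 44 mm along the bar's direction.
- mould_pad: Black rubber knock pad, 80 x 130 x 22 mm, 1.2 kg, lying loose on the table just beyond the grey mould's hinge, where the mould lands when turned over. Origin at the centre of its underside, 66 mm beyond the hinge pin; x points away from the hinge, y along the hinge, z up.
- spare (a joint): Hinge of the other turn-over mould, of the same shape but with a blue cavity block and empty pockets, on its own stand beside the grey one; rad, 0 as it lies. Not to be used.
Not all that is in view belongs to the job. Leave any turquoise look-alike of the part that bears hub_b_mid alone. What is shaped like the part that bears hub_a_mid but yellow is not meant.

How it is judged (in metres and radians):
On the way, in this order (a step that is already met when the one before it is completed fails the run):
1. the grey mould is turned over, past 2.6 rad (value of joint mould above 2.6 rad and height (world z) of each of hub_a_mid, hub_b_mid above 0.034 m).
2. rapped: with the mould still upside down (past 2.6 rad), both hubs lie on the pad (value of joint mould above 2.6 rad and height (world z) of each of hub_a_mid, hub_b_mid below 0.034 m and horizontal distance between each of hub_a_mid, hub_b_mid and mould_pad below 0.05 m), for 0.02 s.
At the end, for the whole second after the job is handed in: The grey mould lies back open side up (hinge under 0.2 rad) and at rest, and both hubs lie on the pad: centres within 50 mm (level distance) of the pad's centre and less than 34 mm above the table (value of joint mould below 0.2 rad and height (world z) of each of hub_a_mid, hub_b_mid below 0.034 m and horizontal distance between each of hub_a_mid, hub_b_mid and mould_pad below 0.05 m and velocity of joint mould between -0.1 and 0.1 rad/s); the robot touches nothing.
It fails at once if the empty blue mould is turned by more than 0.3 rad (value of joint spare above 0.3 rad).
It also fails if it takes over 51 s, if anything falls off the work surface, if the arm or the gripper's body presses on something with over 40 N, if the wrist force passes 120 N, or if a joint passes its speed limit or range.

## Working session

There is one attempt and no reset: what is moved stays moved. The work goes in short steps, Python scripts to look and compute and a shell command to move; the robot and the scene stay as the last step left them, time stands still between calls to the robot, and variables do not carry over. Pictures are saved under pics/ and viewed, and the job is handed in when it is done.

```bash
mkdir -p pics; ls; cat > h.py <<'E'
import numpy as np,cv2
from rig import env,vision,spot_in
def unproj(c,u,v,d=None,z=None):
    K=c["camera_matrix"];E=c["extrinsics"]
    p=np.array([(u-K[0,2])/K[0,0],(v-K[1,2])/K[1,1]])
    q=p.copy()
    for _ in range(20): q=p/(1+c["k1"]*(q@q))
    ray=np.array([q[0],q[1],1.])
    R=E[:3,:3];t=E[:3,3]
    o=-R.T@t; w=R.T@ray
    if z is not None: d=(z-o[2])/w[2]
    return o+w*d
def cloud(c):
    K=c["camera_matrix"];E=c["extrinsics"]
    v,u=np.mgrid[0:480,0:640]
    p=np.stack([(u-K[0,2])/K[0,0],(v-K[1,2])/K[1,1]],-1)
    q=p.copy()
    for _ in range(20): q=p/(1+c["k1"]*(q**2).sum(-1,keepdims=True))
    d=c["range_z"][...,None]
    P=np.concatenate([q*d,d],-1)
    return (P-E[:3,3])@E[:3,:3]
E
python3 - <<'E'
from h import *
print(env.get_obs())
for n in("scene","top"):
    c=vision.camera(n);cv2.imwrite(f"pics/{n}0.png",c["image"]);np.save(f"/tmp/{n}0.npy",c,allow_pickle=True)
    for l in("mould","mould_bar","hub_a_mid","mould_pad","mould_block_mid"):
        print(n,l,[(np.round(r["at"]),round(r["score"],2),np.round(cloud(c)[int(r["at"][1]),int(r["at"][0])])) for r in spot_in(l,n)])
E
```

```text
pics
{'time_s': 0.0, 'qpos': array([ 1.15057568e+00,  1.31230152e-01,  1.48925732e+00, -4.95834116e-05,
        1.52299251e+00, -8.54020769e-02]), 'joint_vel': array([-0.00053729,  0.00301517, -0.00088834,  0.00020004, -0.00082943,
       -0.00069408]), 'joint_torque': array([ 3.95088073e-04, -5.69394028e+01, -5.00550807e+01,  9.25011534e-06,
        1.42444743e-02,  3.68053065e-05]), 'tcp_pos': array([196.94322011, 566.2086844 , 244.21525673]), 'orientation': array([[ 3.28594856e-01,  9.44470696e-01, -7.24738705e-04],
       [ 9.44469094e-01, -3.28595636e-01, -1.74333049e-03],
       [-1.88467054e-03, -1.11643878e-04, -9.99998218e-01]]), 'contact_force': array([-0.24256917, -0.59460691,  0.10289945]), 'wrist_torque': array([ 0.04321418, -0.01764802, -0.0118633 ]), 'width': 85.39872913485105}
scene mould [(array([288., 311.]), 0.7, array([ 519., -188.,   69.]))]
scene mould_bar [(array([282., 309.]), 0.86, array([ 514., -195.,   78.]))]
scene hub_a_mid [(array([264., 301.]), 0.79, array([ 488., -196.,   80.])), (array([205., 308.]), 0.57, array([ 382., -199.,   16.]))]
scene mould_pad [(array([337., 390.]), 0.88, array([ 612., -236.,   23.]))]
scene mould_block_mid [(array([288., 309.]), 0.95, array([ 519., -189.,   73.]))]
top mould [(array([443., 244.]), 0.85, array([ 501., -175.,   76.]))]
top mould_bar [(array([440., 245.]), 0.77, array([ 500., -173.,   73.]))]
top hub_a_mid [(array([446., 321.]), 0.87, array([ 382., -198.,   13.])), (array([455., 253.]), 0.6, array([ 488., -192.,   79.])), (array([441., 243.]), 0.19, array([ 503., -174.,   74.]))]
top mould_pad [(array([464., 180.]), 0.74, array([ 609., -225.,   22.])), (array([250., 242.]), 0.25, array([498., 104.,  77.]))]
top mould_block_mid [(array([441., 241.]), 0.63, array([ 504., -175.,   73.]))]
```

View pics/scene0.png

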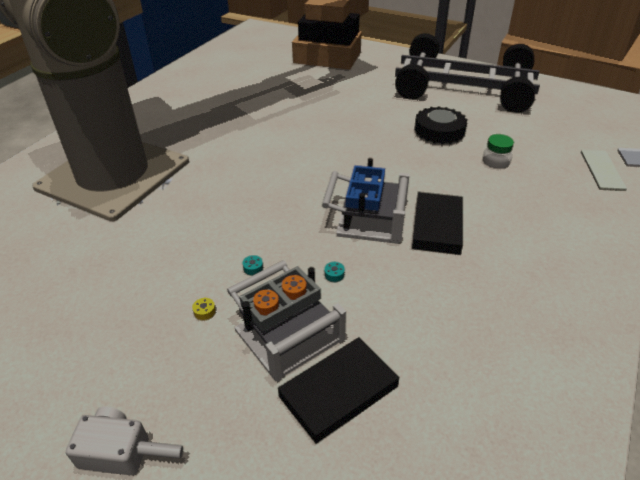

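View pics/top0.png

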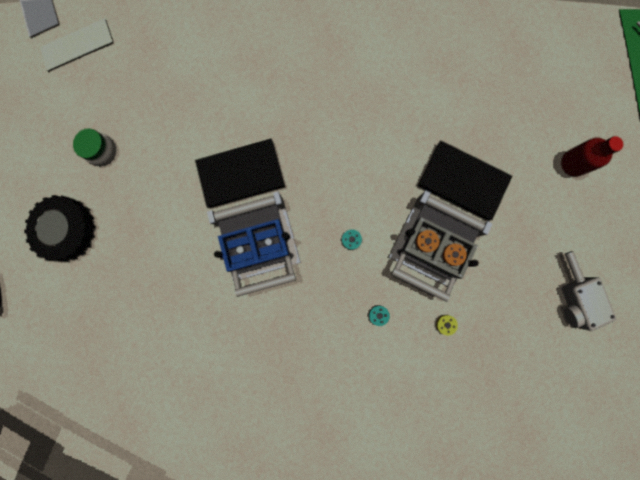

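```bash
python3 - <<'E'
from h import *
c=np.load("/tmp/top0.npy",allow_pickle=True).item()
cv2.imwrite("pics/crop0.png",cv2.resize(c["image"][150:350,380:560],None,fx=3.2,fy=3,interpolation=cv2.INTER_CUBIC))
E
```

```text
(no output)
```

View pics/crop0.png

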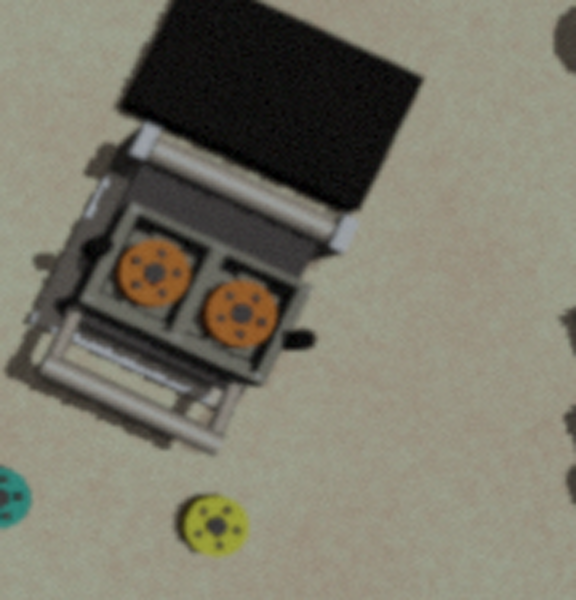

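Candidates: the grey mould with orange hubs at top (428,240) and (455,254) is the one meant. The blue mould at (253,245), the turquoise discs at (351,239) and (378,315), and the yellow disc at (447,324) are not. The crop shows the handle bar from about (394,273) to (447,298), the pin rod from (428,200) to (483,223), and the pad beyond it.

```bash
python3 - <<'E'
from h import *
for n in("top","scene"):
    c=np.load(f"/tmp/{n}0.npy",allow_pickle=True).item()
    P=cloud(c).reshape(-1,3); im=c["image"].reshape(-1,3).astype(int)
    ok=(c["range_z"].ravel()>0)
    B,G,R=im.T
    org=ok&(R>150)&(R-B>90)&(G<R*0.65)&(P[:,2]>50)&(P[:,1]<0)&(P[:,2]<120)&(np.abs(P[:,0]-500)<120)
    X=P[org]; _,lab,cen=cv2.kmeans(X.astype(np.float32),2,None,(3,50,.1),5,cv2.KMEANS_PP_CENTERS)
    # use bounding centre
    H=[np.array(cv2.minEnclosingCircle(X[lab[:,0]==k][:,:2].astype(np.float32))[0]) for k in(0,1)]
    print(n,"hubs",cen,H)
    pad=ok&(R<60)&(P[:,2]>15)&(P[:,2]<30)&(np.abs(P[:,0]-610)<75)&(np.abs(P[:,1]+228)<80)
    r=cv2.minAreaRect(P[pad][:,:2].astype(np.float32)); print("pad",r,np.median(P[pad][:,2]))
    # rods: fit by extents along the hub axis
    d=cen[0]-cen[1]; d=d[:2]/np.linalg.norm(d[:2]); 
    if d[1]<0:d=-d
    a=np.array([d[1],-d[0]]); 
    if a[0]<0:a=-a
    m=cen.mean(0)[:2]; print("bar dir",d,"away",a,"mid",m, "angle",np.arctan2(d[1],d[0]))
    q=P[:,:2]-m; s=q@a; t=q@d
    near=ok&(abs(t)<60)&(s>-100)&(s<130)&(P[:,2]>-5)
    for lo in range(-90,110,4):
        k=near&(s>=lo)&(s<lo+4)&(abs(t)<38)
        if k.sum()>3: print(lo,k.sum(),np.round(np.percentile(P[k][:,2],[10,50,90])),end="; ")
    print()
E
```

```text
top hubs [[ 513.71234  -149.72665    78.376335]
 [ 489.5302   -181.51369    79.56249 ]] [array([ 513.71234131, -149.72665405]), array([ 489.5302124 , -181.51368713])]
pad ((593.38623046875, -220.32974243164062), (129.9215087890625, 112.92266082763672), 65.4022445678711) 22.128618932358382
bar dir [0.60546386 0.79587287] away [ 0.79587287 -0.60546386] mid [ 501.62128 -165.62018] angle 0.92044777
-90 118 [-1. -0.  1.]; -86 118 [-2. -0.  1.]; -82 114 [-1.  0.  2.]; -78 116 [-2. -0.  1.]; -74 139 [-2.  0. 57.]; -70 167 [-1.  1. 61.]; -66 167 [-1. 58. 61.]; -62 145 [-1. 59. 61.]; -58 96 [-1. 58. 61.]; -54 84 [-1.  1. 59.]; -50 105 [-1.  1. 52.]; -46 121 [-1.  2. 11.]; -42 136 [-1.  8. 49.]; -38 179 [ 6.  9. 54.]; -34 205 [ 7. 47. 77.]; -30 191 [ 8. 49. 77.]; -26 179 [46. 67. 78.]; -22 155 [53. 70. 78.]; -18 164 [49. 70. 79.]; -14 168 [61. 77. 80.]; -10 158 [65. 78. 81.]; -6 139 [75. 79. 80.]; -2 144 [71. 79. 80.]; 2 136 [67. 79. 80.]; 6 132 [65. 78. 80.]; 10 102 [63. 78. 80.]; 14 145 [49. 73. 79.]; 18 125 [49. 72. 78.]; 22 98 [48. 71. 78.]; 26 110 [48. 65. 77.]; 30 83 [47. 48. 77.]; 34 98
[... 1066 characters left out ...]
]; -22 70 [60. 69. 77.]; -18 59 [65. 77. 79.]; -14 92 [67. 79. 80.]; -10 117 [77. 79. 81.]; -6 122 [77. 79. 81.]; -2 145 [72. 79. 81.]; 2 164 [71. 79. 81.]; 6 176 [67. 78. 81.]; 10 237 [66. 76. 80.]; 14 155 [69. 75. 80.]; 18 70 [47. 48. 77.]; 22 260 [48. 51. 78.]; 26 668 [48. 66. 77.]; 30 132 [47. 48. 50.]; 34 135 [47. 49. 50.]; 38 214 [ 8. 48. 49.]; 42 276 [ 8. 47. 49.]; 46 164 [ 7.  9. 49.]; 50 140 [ 7.  8. 10.]; 54 208 [ 7.  9. 61.]; 58 346 [ 8. 43. 63.]; 62 537 [ 1.  9. 62.]; 66 337 [-1. 53. 59.]; 70 117 [-1.  0.  1.]; 74 4 [1. 2. 3.]; 82 13 [20. 21. 22.]; 86 139 [21. 22. 23.]; 90 154 [21. 22. 24.]; 94 162 [21. 22. 24.]; 98 159 [21. 22. 24.]; 102 157 [21. 22. 23.]; 106 158 [21. 22. 23.];
```

```bash
python3 - <<'E'
from h import *
th=np.radians(65); 
for n in("top","scene"):
    c=np.load(f"/tmp/{n}0.npy",allow_pickle=True).item()
    P=cloud(c).reshape(-1,3); ok=c["range_z"].ravel()>0
    m=np.array([496.4,-171.8])
    d=np.array([np.cos(th),np.sin(th)]);a=np.array([d[1],-d[0]])
    q=P[:,:2]-m;s=q@a;t=q@d
    for nm,lo,hi in(("bar",-75,-48),("pin",48,75)):
        k=ok&(s>lo)&(s<hi)&(P[:,2]>57.5)&(P[:,2]<66)&(abs(t)<62)
        X=P[k]; l=cv2.fitLine(X[:,:2].astype(np.float32),cv2.DIST_HUBER,0,.01,.01).ravel()
        tt=t[k]
        mid=(tt.min()+tt.max())/2
        print(n,nm,k.sum(),"ang",np.degrees(np.arctan2(l[1],l[0])),"s",np.median(s[k]),"t",tt.min(),tt.max(),"mid",m+a*np.median(s[k])+d*mid, "ztop",np.percentile(X[:,2],95))
    org=None
    pad=ok&(P[:,2]>18)&(P[:,2]<26)&(s>70)&(s<185)&(abs(t)<90)
    print("pad s",np.percentile(s[pad],[.5,99.5]),"t",np.percentile(t[pad],[.5,99.5]))
E
```

```text
top bar 446 ang 64.192345 s -60.31604042755947 t -47.273826489932375 44.31130649321866 mid [ 441.10909535 -147.65181731] ztop 62.14124931608312
top pin 635 ang 64.91281 s 58.17469856738458 t -58.313565816664635 52.813742000967665 mid [ 547.96201933 -198.87795656] ztop 64.68222430404882
pad s [ 84.50834149 165.862104  ] t [-68.19010417  60.96933817]
scene bar 420 ang 64.226555 s -57.38050442773552 t -45.05419595791701 47.880513968700114 mid [ 444.99282882 -146.26919395] ztop 62.614922766659944
scene pin 836 ang 64.63281 s 62.758069406262436 t -56.202927981954375 56.118177657425065 mid [ 553.26021848 -198.36111114] ztop 64.95948952327866
pad s [ 86.13981    165.97929154] t [-65.41504852  63.11672918]
```

```bash
python3 -m pendant '[[[0,0,0],[-0.033,0.026,0],0.4],[[0,0,0],[-0.033,0.026,0],0.4],[[0,0,0],[-0.033,0.026,0],0.4],[[0,0,0],[-0.033,0.026,0],0.4],[[0,0,0],[-0.033,0.026,0],0.4],[[0,0,0],[-0.033,0.026,0],0.4],[[0,0,0],[-0.033,0.026,0],0.4],[[0,0,0],[-0.033,0.026,0],0.4],[[0,0,0],[-0.033,0.026,0],0.4],[[0,0,0],[-0.033,0.026,0],0.4],[[0,0,0],[-0.033,0.026,0],0.4],[[0,0,0],[-0.033,0.026,0],0.4],[[0,0,0],[-0.033,0.026,0],0.4],[[0,0,0],[-0.033,0.026,0],0.4],[[0,0,0],[-0.033,0.026,0],0.4],[[0,0,0],[-0.033,0.026,0],0.4],[[0,0,0],[-0.033,0.026,0],0.4],[[0,0,0],[-0.033,0.026,0],0.4]]' 40
python3 -m pendant '[[[0,0,0.14],[0,0,0],0.35],[[0,0,0.14],[0,0,0],0.35],[[0,0,0.14],[0,0,0],0.35],[[0,0,0.14],[0,0,0],0.35],[[0,0,0.14],[0,0,0],0.35],[[0,0,0.14],[0,0,0],0.35],[[0,0,0.14],[0,0,0],0.35],[[0,0,0.14],[0,0,0],0.35],[[0,0,0.14],[0,0,0],0.35],[[0,0,0.14],[0,0,0],0.35],[[0,0,0.14],[0,0,0],0.35],[[0,0,0.137],[0,0,0],0.35],[[0,0,0],[0,0,0],0.35]]'
```

```text
time_s: 2.4
tcp_pos: [444.3, -150.0, 245.6]
orientation: [[0.329, 0.944, 0.001], [0.944, -0.329, -0.0], [0.0, 0.001, -1.0]]
contact_force: [1.1, 0.7, -0.1]
width: 34.1
time_s: 3.7
tcp_pos: [444.0, -148.1, 245.4]
orientation: [[0.903, -0.429, 0.0], [-0.429, -0.903, -0.0], [0.0, -0.0, -1.0]]
contact_force: [-0.5, 0.1, -1.3]
width: 29.9
```

```bash
python3 -m pendant '[[[0,0,0],[-0.006,0,0.03],0.3],[[0,0,0],[0,0,0.04],0.3],[[0,0,0],[0,0,0.04],0.3],[[0,0,0],[0,0,0.04],0.3],[[0,0,0],[0,0,0.01],0.3],[[0,0,0],[0,0,0],0.3]]'
python3 - <<'E'
from h import *
c=vision.camera("scene");np.save("/tmp/s1.npy",c,allow_pickle=True)
cv2.imwrite("pics/s1.png",cv2.resize(c["image"][210:390,190:390],None,fx=3.5,fy=3.3,interpolation=cv2.INTER_CUBIC))
c=vision.camera("top");np.save("/tmp/t1.npy",c,allow_pickle=True)
cv2.imwrite("pics/t1.png",cv2.resize(c["image"][180:340,360:520],None,fx=3.5,fy=3.5,interpolation=cv2.INTER_CUBIC))
E
```

```text
time_s: 4.3
tcp_pos: [437.2, -144.9, 84.0]
orientation: [[0.905, -0.425, -0.003], [-0.425, -0.905, 0.002], [-0.004, 0.0, -1.0]]
contact_force: [0.0, -0.1, 0.4]
width: 26.0
```

View pics/s1.png

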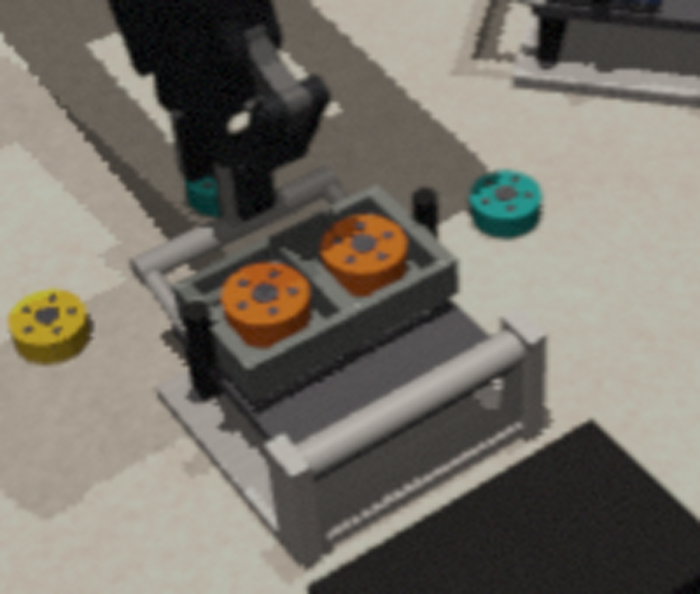

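View pics/t1.png

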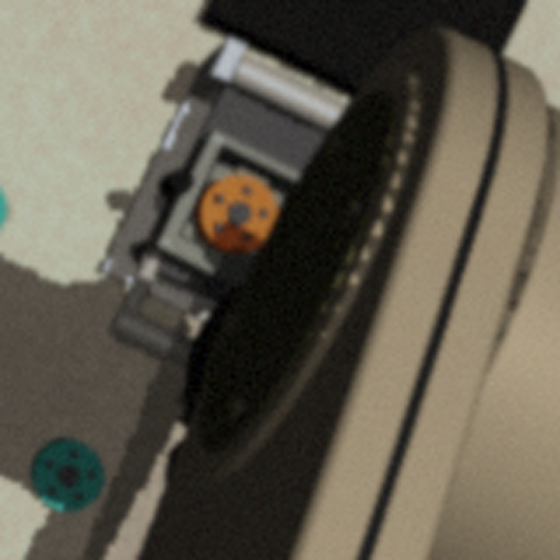

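The scene crop shows the fingers over the middle of the bar at about crop (245,215), with the inner finger clear of the block. I'll lower the hand.

```bash
python3 -m pendant '[[[0,0,0],[0,0,0.009],0.3],[[0,0,0],[0,0,0.009],0.3],[[0,0,0],[0,0,0.009],0.3],[[0,0,0],[0,0,0],0.3]]'
python3 - <<'E'
from h import *
c=vision.camera("scene")
cv2.imwrite("pics/s2.png",cv2.resize(c["image"][230:330,210:330],None,fx=6,fy=5.5,interpolation=cv2.INTER_CUBIC))
E
```

```text
time_s: 4.8
tcp_pos: [437.5, -145.1, 56.8]
orientation: [[0.904, -0.427, -0.002], [-0.427, -0.904, 0.001], [-0.002, 0.0, -1.0]]
contact_force: [-0.4, -0.2, 0.1]
width: 25.7
```

View pics/s2.png

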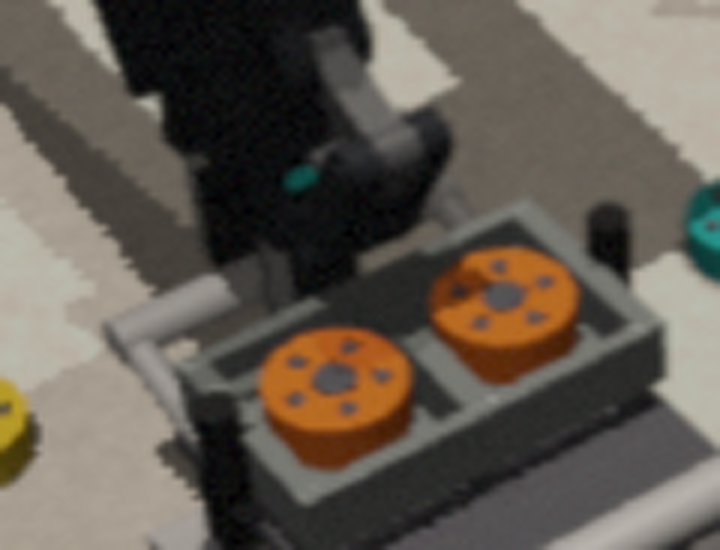

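```bash
python3 -m pendant '[[[0,0,0],[0.005,0,0],0.25],[[0,0,0],[0,0,0],0],[[0,0,0],[0,0,0],0],[[0,0,0],[0,0,0],0],[[0,0,0],[0,0,0],0],[[0,0,0],[0,0,0],0]]' 40
python3 -c "from rig import env;o=env.get_obs();print(o['contact_force'],o['wrist_torque'],o['tcp_pos'])"
```

```text
time_s: 5.45
tcp_pos: [441.4, -146.9, 58.4]
orientation: [[0.904, -0.427, -0.004], [-0.427, -0.904, 0.002], [-0.005, 0.0, -1.0]]
contact_force: [-11.6, 4.8, 11.8]
width: 10.4
[-11.59571614   4.81382054  11.77534664] [ 0.92180929  2.04420064 -0.07102662] [ 441.40150518 -146.89177486   58.36962445]
```

```bash
python3 -m pendant '[[[0,0,0],[-0.001,0,-0.0015],0],[[0,0,0],[0,0,0],0]]'
python3 - <<'E'
from h import *
c=vision.camera("scene")
cv2.imwrite("pics/s3.png",cv2.resize(c["image"][230:330,210:330],None,fx=6,fy=5.5,interpolation=cv2.INTER_CUBIC))
E
```

```text
time_s: 5.65
tcp_pos: [441.3, -146.8, 59.4]
orientation: [[0.904, -0.427, -0.002], [-0.427, -0.904, 0.001], [-0.002, 0.0, -1.0]]
contact_force: [-4.3, 3.0, -1.8]
width: 10.3
```

View pics/s3.png

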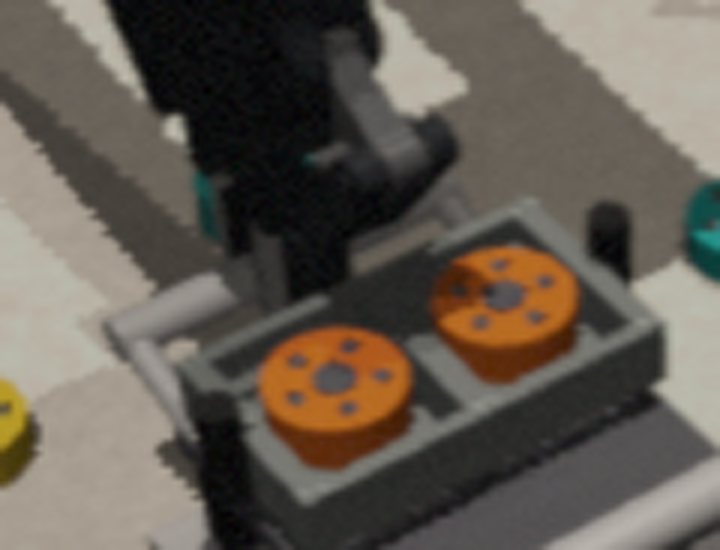

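```bash
python3 -c "
import numpy as np
t=np.arange(0,3.11,.1)
for i in range(len(t)-1): print(round(t[i+1],1),round(.12*(np.cos(t[i])-np.cos(t[i+1])),4),round(-.12*(np.sin(t[i+1])-np.sin(t[i])),4))"
python3 -m pendant '[[[0,0,0],[0.0006,0,-0.012],0],[[0,0,0],[0.0018,0,-0.0119],0],[[0,0,0],[0.003,0,-0.0116],0],[[0,0,0],[0.0041,0,-0.0113],0],[[0,0,0],[0,0,0],0]]'
python3 - <<'E'
from h import *
c=vision.camera("scene")
cv2.imwrite("pics/s4.png",cv2.resize(c["image"][210:350,190:360],None,fx=4,fy=4,interpolation=cv2.INTER_CUBIC))
E
```

```text
0.1 0.0006 -0.012
0.2 0.0018 -0.0119
0.3 0.003 -0.0116
0.4 0.0041 -0.0113
0.5 0.0052 -0.0108
0.6 0.0063 -0.0102
0.7 0.0073 -0.0095
0.8 0.0082 -0.0088
0.9 0.009 -0.0079
1.0 0.0098 -0.007
1.1 0.0104 -0.006
1.2 0.0109 -0.0049
1.3 0.0114 -0.0038
1.4 0.0117 -0.0026
1.5 0.0119 -0.0014
1.6 0.012 -0.0002
1.7 0.012 0.0009
1.8 0.0118 0.0021
1.9 0.0115 0.0033
2.0 0.0111 0.0044
2.1 0.0106 0.0055
2.2 0.01 0.0066
2.3 0.0093 0.0075
2.4 0.0085 0.0084
2.5 0.0076 0.0092
2.6 0.0067 0.01
2.7 0.0057 0.0106
2.8 0.0046 0.0111
2.9 0.0034 0.0115
3.0 0.0023 0.0118
3.1 0.0011 0.0119
time_s: 6.2
tcp_pos: [450.5, -151.2, 109.0]
orientation: [[0.904, -0.427, -0.002], [-0.427, -0.904, 0.001], [-0.002, 0.0, -1.0]]
contact_force: [-11.5, 4.9, 3.4]
width: 10.2
```

View pics/s4.png

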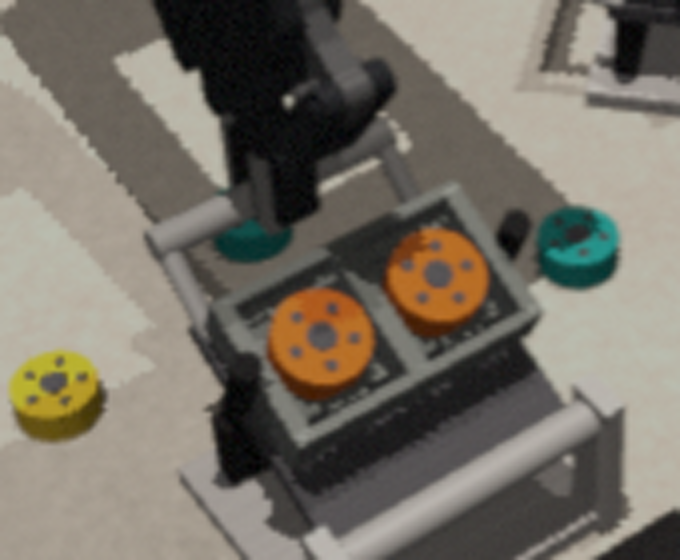

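The mould is lifting with the bar, to about 0.42 rad. I'll carry on with a small sideways correction.

```bash
python3 -m pendant '[[[0,0,0],[0.0042,0,-0.0108],0],[[0,0,0],[0.0063,0,-0.0102],0],[[0,0,0],[0.0073,0,-0.0095],0],[[0,0,0],[0.0082,0,-0.0088],0],[[0,0,0],[0.009,0,-0.0079],0],[[0,0,0],[0.0098,0,-0.007],0],[[0,0,0],[0.0104,0,-0.006],0],[[0,0,0],[0.0109,0,-0.0049],0]]'
```

```text
time_s: 7.05
tcp_pos: [511.8, -180.3, 175.5]
orientation: [[0.904, -0.427, 0.002], [-0.427, -0.904, -0.002], [0.003, 0.0, -1.0]]
contact_force: [-8.2, 2.3, 6.4]
width: 10.2
```

```bash
python3 -m pendant '[[[0,0,0],[0,0,0],0]]'; python3 - <<'E'
from h import *
c=vision.camera("scene");np.save("/tmp/s5.npy",c,allow_pickle=True)
cv2.imwrite("pics/s5.png",cv2.resize(c["image"][180:350,190:370],None,fx=3.8,fy=3.5,interpolation=cv2.INTER_CUBIC))
E
```

```text
time_s: 7.15
tcp_pos: [513.2, -181.0, 176.2]
orientation: [[0.904, -0.427, 0.005], [-0.427, -0.904, -0.003], [0.006, 0.0, -1.0]]
contact_force: [-5.8, 1.3, 13.0]
width: 10.1
```

View pics/s5.png

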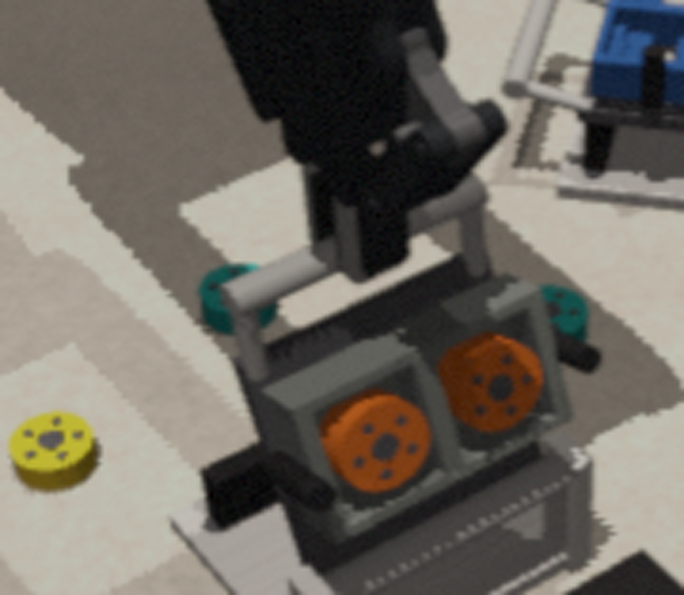

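```bash
python3 - <<'E'
from h import *
th=np.radians(64.7);d=np.array([np.cos(th),np.sin(th)]);a=np.array([d[1],-d[0]])
c=np.load("/tmp/s5.npy",allow_pickle=True).item()
P=cloud(c);im=c["image"]
q=P[...,:2]-np.array([549.8,-198.]);s=q@a;t=q@d;z=P[...,2]
k=(c["range_z"]>0)&(abs(t)<60)&(s>-90)&(s<0)&(z>125)&(z<190)
for lo in range(-56,60,6):
    m=k&(t>=lo)&(t<lo+6)&(z>130)
    if m.sum(): 
        i=np.argmax(np.where(m,z,0)); print(lo,m.sum(),"zmax",round(np.percentile(z[m],98),1),"s at top",np.round(np.median(s[m&(z>np.percentile(z[m],80))]),1), "s max",round(np.percentile(s[m],98),1))
E
```

```text
-50 139 zmax 172.8 s at top -39.0 s max -4.7
-44 280 zmax 174.8 s at top -36.6 s max -3.1
-38 157 zmax 175.1 s at top -37.6 s max -6.7
-32 201 zmax 174.8 s at top -37.3 s max -0.9
-26 209 zmax 174.8 s at top -36.4 s max -0.8
-20 203 zmax 174.5 s at top -36.6 s max -1.2
-14 276 zmax 188.8 s at top -33.3 s max -1.6
-8 276 zmax 189.4 s at top -28.0 s max -6.3
-2 207 zmax 188.0 s at top -21.5 s max -3.2
4 156 zmax 188.1 s at top -21.1 s max -3.9
10 125 zmax 144.9 s at top -9.4 s max -0.9
16 176 zmax 173.8 s at top -33.6 s max -0.8
22 171 zmax 174.5 s at top -34.9 s max -1.1
28 155 zmax 174.3 s at top -34.8 s max -1.1
34 149 zmax 175.2 s at top -35.1 s max -5.6
40 240 zmax 174.8 s at top -35.3 s max -3.1
46 57 zmax 174.9 s at top -36.0 s max -2.4
```

Depth shows the bar axis 7.7 mm below the TCP, so it is sitting low in the pads. I'll open slightly, go deeper and regrip harder.

```bash
python3 -m pendant '[[[0,0,0],[0,0,0],0.2],[[0,0,0],[0,0,0.003],0.2],[[0,0,0],[0,0,0.003],0.2]]' 60
python3 -m pendant '[[[0,0,0],[0,0,0],0],[[0,0,0],[0,0,0],0],[[0,0,0],[0,0,0],0]]' 60
python3 - <<'E'
from h import *
th=np.radians(64.7);d=np.array([np.cos(th),np.sin(th)]);a=np.array([d[1],-d[0]])
c=vision.camera("scene")
cv2.imwrite("pics/s6.png",cv2.resize(c["image"][180:350,190:370],None,fx=3.8,fy=3.5,interpolation=cv2.INTER_CUBIC))
P=cloud(c)
q=P[...,:2]-np.array([549.8,-198.]);s=q@a;t=q@d;z=P[...,2]
k=(c["range_z"]>0)&(s>-90)&(s<0)&(z>125)&(z<190)
for A,B in((-44,-20),(22,44)):
    m=k&(t>=A)&(t<B); m2=m&(z>np.percentile(z[m],98)-6); print(np.percentile(z[m],98),np.median(s[m2]))
E
```

```text
time_s: 7.5
tcp_pos: [511.2, -179.8, 166.4]
orientation: [[0.904, -0.427, 0.002], [-0.427, -0.904, -0.001], [0.002, -0.0, -1.0]]
contact_force: [-0.6, -0.5, 0.6]
width: 16.9
time_s: 7.8
tcp_pos: [510.4, -179.4, 165.5]
orientation: [[0.904, -0.427, -0.0], [-0.427, -0.904, 0.0], [-0.0, -0.0, -1.0]]
contact_force: [-1.1, 0.5, 0.4]
width: 10.1
173.42693090095432 -39.63177355791855
166.62695098897774 -37.39292649764917
```

View pics/s6.png

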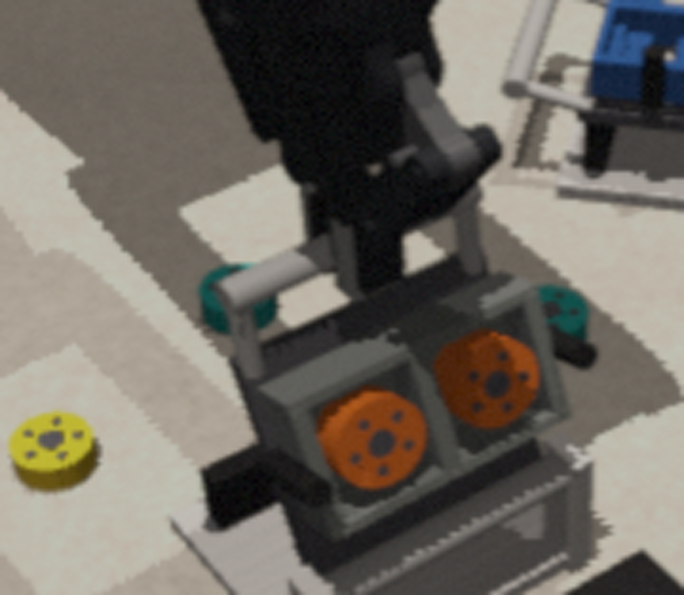

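```bash
python3 -m pendant '[[[0,0,0],[0.0114,0,-0.0038],0],[[0,0,0],[0.0117,0,-0.0026],0],[[0,0,0],[0.0119,0,-0.0014],0],[[0,0,0],[0.012,0,-0.0002],0],[[0,0,0],[0.012,0,0.0009],0],[[0,0,0],[0.0118,0,0.0021],0],[[0,0,0],[0.0115,0,0.0033],0]]'
```

```text
time_s: 8.55
tcp_pos: [584.8, -214.8, 167.3]
orientation: [[0.904, -0.427, -0.001], [-0.427, -0.904, 0.0], [-0.001, 0.0, -1.0]]
contact_force: [-4.3, 0.8, 2.1]
width: 9.8
```

```bash
python3 -m pendant '[[[0,0,0],[0.0111,0,0.0044],0],[[0,0,0],[0.0106,0,0.0055],0],[[0,0,0],[0.01,0,0.0066],0],[[0,0,0],[0.0093,0,0.0075],0],[[0,0,0],[0.0085,0,0.0084],0],[[0,0,0],[0.0076,0,0.0092],0],[[0,0,0],[0.0067,0,0.01],0],[[0,0,0],[0.0057,0,0.0106],0],[[0,0,0],[0.0046,0,0.0111],0]]'
python3 - <<'E'
from h import *
c=vision.camera("scene")
cv2.imwrite("pics/s7.png",cv2.resize(c["image"][180:450,190:420],None,fx=3,fy=2.2,interpolation=cv2.INTER_CUBIC))
E
```

```text
time_s: 9.45
tcp_pos: [652.3, -246.7, 93.2]
orientation: [[0.904, -0.427, 0.0], [-0.427, -0.904, -0.0], [0.0, 0.0, -1.0]]
contact_force: [-4.5, 0.6, 0.5]
width: 9.6
```

View pics/s7.png

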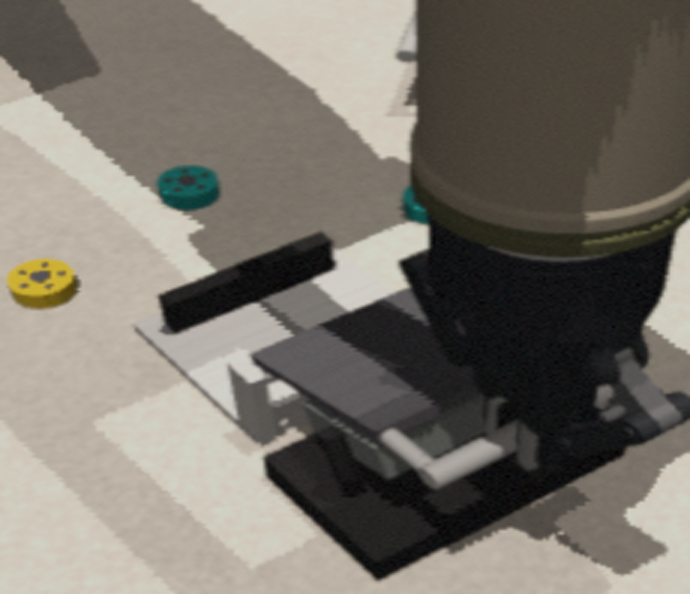

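```bash
python3 -m pendant '[[[0,0,0],[0.0034,0,0.0115],0],[[0,0,0],[0.0023,0,0.0118],0],[[0,0,0],[0.0011,0,0.0119],0],[[0,0,0],[0,0,0.002],0],[[0,0,0],[0,0,0],0]]'

```

```text
time_s: 10.0
tcp_pos: [658.3, -249.2, 56.1]
orientation: [[0.904, -0.427, 0.0], [-0.427, -0.904, -0.0], [0.0, -0.0, -1.0]]
contact_force: [-0.1, -1.8, 0.2]
width: 9.8
```

```bash
python3 -m pendant '[[[0,0,0],[0,0,0.004],0],[[0,0,0],[0,0,0.004],0],[[0,0,0],[0,0,0.003],0]]'

```

```text
time_s: 10.3
tcp_pos: [658.0, -249.2, 46.8]
orientation: [[0.904, -0.427, -0.0], [-0.427, -0.904, -0.0], [-0.0, 0.0, -1.0]]
contact_force: [-5.1, 0.0, 10.4]
width: 9.6
```

```bash
python3 -m pendant '[[[0,0,0],[0,0,0.003],0],[[0,0,0],[0,0,0.001],0],[[0,0,0],[0,0,0],0]]'

```

```text
time_s: 10.6
tcp_pos: [657.7, -249.0, 42.9]
orientation: [[0.904, -0.427, -0.001], [-0.427, -0.904, 0.0], [-0.001, 0.0, -1.0]]
contact_force: [-5.6, -1.2, 10.7]
width: 9.9
```

```bash
python3 -m pendant '[[[0,0,0],[0,0,0.001],0],[[0,0,0],[0,0,-0.006],0],[[0,0,0],[0,0,-0.01],0],[[0,0,0],[-0.001,0,-0.0115],0],[[0,0,0],[-0.003,0,-0.0115],0],[[0,0,0],[-0.004,0,-0.0111],0],[[0,0,0],[0,0,0],0]]'
python3 - <<'E'
from h import *
c=vision.camera("scene")
cv2.imwrite("pics/s8.png",cv2.resize(c["image"][290:430,240:420],None,fx=4,fy=4,interpolation=cv2.INTER_CUBIC))
E
```

```text
time_s: 11.3
tcp_pos: [652.8, -246.7, 93.7]
orientation: [[0.904, -0.427, 0.005], [-0.427, -0.904, -0.003], [0.006, 0.0, -1.0]]
contact_force: [7.6, -6.5, -1.7]
width: 9.4
```

View pics/s8.png

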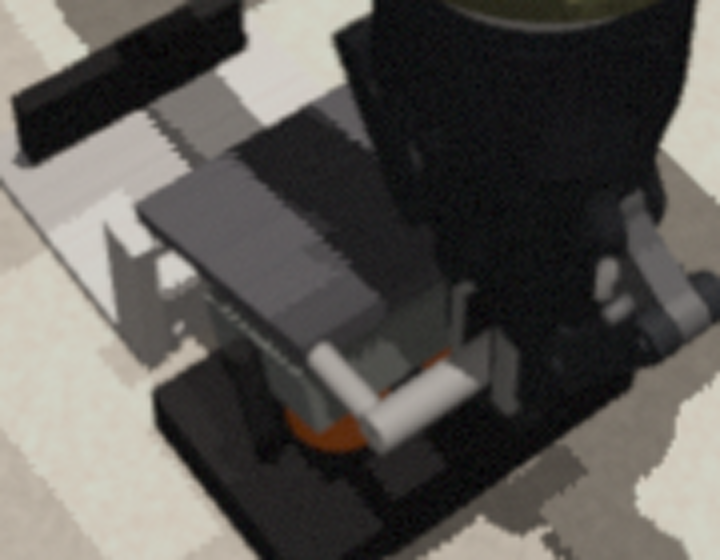

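```bash
python3 -m pendant '[[[0,0,0],[-0.0055,0,-0.0105],0],[[0,0,0],[0,0,0],0]]'
python3 - <<'E'
from h import *
c=vision.camera("scene")
cv2.imwrite("pics/s9.png",cv2.resize(c["image"][320:430,260:400],None,fx=5.5,fy=5,interpolation=cv2.INTER_CUBIC))
P=cloud(c);B,G,R=[c["image"][...,i].astype(int) for i in range(3)]
m=(R>90)&(R-B>60)&(G<R*.6)&(P[...,0]>540)&(P[...,0]<690)&(P[...,1]<-120)
v,u=np.nonzero(m);o=np.argsort(u)
for i in o[::6]:print(u[i],v[i],np.round(P[v[i],u[i]]))
E
```

```text
time_s: 11.55
tcp_pos: [649.0, -244.9, 105.2]
orientation: [[0.904, -0.427, 0.008], [-0.427, -0.904, -0.004], [0.009, -0.0, -1.0]]
contact_force: [9.4, -7.1, 3.3]
width: 9.8
319 394 [ 602. -260.   38.]
323 400 [ 606. -259.   27.]
326 396 [ 609. -257.   35.]
328 399 [ 612. -257.   30.]
```

View pics/s9.png

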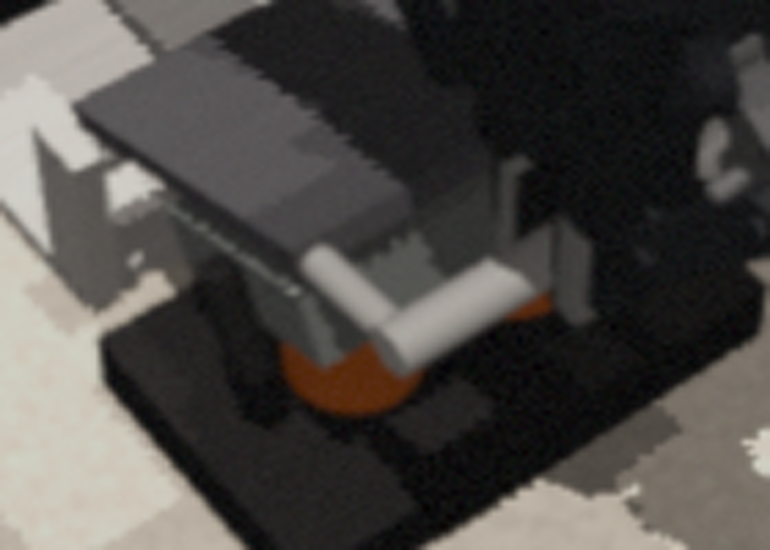

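```bash
python3 - <<'E'
from h import *
c=vision.camera("scene");P=cloud(c);im=c["image"].astype(int)
for v in range(374,390):
    print(v,[(tuple(im[v,u]),tuple(np.round(P[v,u]).astype(int))) for u in (353,356,359) if im[v,u,2]-im[v,u,0]>30])
E
```

```text
374 []
375 []
376 []
377 []
378 []
379 [((np.int64(29), np.int64(44), np.int64(71)), (np.int64(633), np.int64(-214), np.int64(29)))]
380 [((np.int64(53), np.int64(65), np.int64(88)), (np.int64(648), np.int64(-262), np.int64(102))), ((np.int64(6), np.int64(35), np.int64(75)), (np.int64(633), np.int64(-214), np.int64(27)))]
381 [((np.int64(29), np.int64(49), np.int64(87)), (np.int64(630), np.int64(-217), np.int64(27))), ((np.int64(12), np.int64(35), np.int64(75)), (np.int64(633), np.int64(-214), np.int64(24)))]
382 [((np.int64(53), np.int64(64), np.int64(86)), (np.int64(646), np.int64(-264), np.int64(101))), ((np.int64(14), np.int64(37), np.int64(78)), (np.int64(630), np.int64(-217), np.int64(26))), ((np.int64(15), np.int64(29), np.int64(54)), (np.int64(633), np.int64(-214), np.int64(23)))]
383 [((np.int64(22), np.int64(37), np.int64(65)), (np.int64(627), np.int64(-218), np.int64(22))), ((np.int64(14), np.int64(28), np.int64(55)), (np.int64(630), np.int64(-218), np.int64(24)))]
384 []
385 []
386 []
387 []
388 []
389 []
```

Both hubs lie on the pad: the front edges read z 22–38 while the mould is raised to about 2.7 rad. Now I'll turn it back.

```bash
python3 -m pendant '[[[0,0,0],[-0.0047,0,-0.0106],0],[[0,0,0],[-0.0067,0,-0.01],0],[[0,0,0],[-0.0076,0,-0.0092],0],[[0,0,0],[-0.0085,0,-0.0084],0],[[0,0,0],[-0.0093,0,-0.0075],0],[[0,0,0],[-0.01,0,-0.0066],0],[[0,0,0],[-0.0106,0,-0.0055],0],[[0,0,0],[-0.0111,0,-0.0044],0]]'

```

```text
time_s: 12.45
tcp_pos: [590.3, -217.0, 171.6]
orientation: [[0.904, -0.427, 0.018], [-0.427, -0.904, -0.008], [0.019, -0.001, -1.0]]
contact_force: [4.7, -3.3, 8.3]
width: 9.4
```

```bash
python3 -m pendant '[[[0,0,0],[0,0,0],0.2],[[0,0,0],[0,0,0.001],0.2],[[0,0,0],[0,0,0],0.2]]'

```

```text
time_s: 12.75
tcp_pos: [583.5, -213.6, 161.6]
orientation: [[0.904, -0.427, -0.002], [-0.427, -0.904, 0.001], [-0.002, -0.0, -1.0]]
contact_force: [1.2, -0.1, 0.5]
width: 17.1
```

```bash
python3 -m pendant '[[[0,0,0],[0,0,-0.003],0.2],[[0,0,0],[0,0,0],0],[[0,0,0],[0,0,0],0],[[0,0,0],[0,0,0],0]]' 60
python3 - <<'E'
from h import *
th=np.radians(64.7);d=np.array([np.cos(th),np.sin(th)]);a=np.array([d[1],-d[0]])
c=vision.camera("scene")
cv2.imwrite("pics/s10.png",cv2.resize(c["image"][180:430,190:420],None,fx=3,fy=2.4,interpolation=cv2.INTER_CUBIC))
P=cloud(c)
q=P[...,:2]-np.array([549.8,-198.]);s=q@a;t=q@d;z=P[...,2]
k=(c["range_z"]>0)&(s>20)&(s<70)&(z>145)&(z<185)
for A,B in((-44,-30),(-30,-20),(22,35)):
    m=k&(t>=A)&(t<B); 
    if m.sum(): print(m.sum(),np.percentile(z[m],95),np.median(s[m]))
E
```

```text
time_s: 13.15
tcp_pos: [583.5, -213.8, 164.9]
orientation: [[0.904, -0.427, -0.001], [-0.427, -0.904, 0.001], [-0.002, -0.0, -1.0]]
contact_force: [-0.5, 1.2, -2.6]
width: 9.6
170 175.91522244224475 40.767588179728065
95 176.02156235925733 41.29307435235912
```

View pics/s10.png

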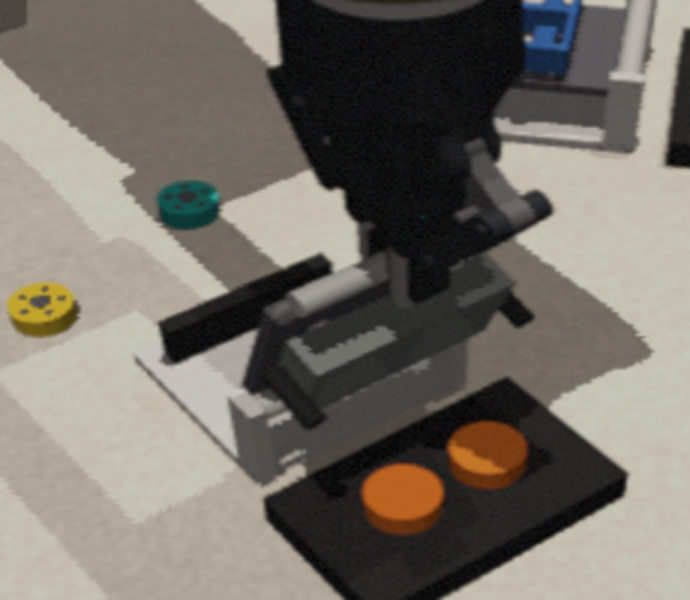

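The picture shows both hubs flat on the pad at crop (403,497) and (488,453). I'll carry the mould back past upright to about 1.1 rad.

```bash
python3 -m pendant '[[[0,0,0],[-0.0115,0,-0.0033],0],[[0,0,0],[-0.0118,0,-0.0021],0],[[0,0,0],[-0.012,0,-0.0009],0],[[0,0,0],[-0.012,0,0.0002],0],[[0,0,0],[-0.0119,0,0.0014],0],[[0,0,0],[-0.0117,0,0.0026],0],[[0,0,0],[-0.0114,0,0.0038],0],[[0,0,0],[-0.0109,0,0.0049],0]]'

```

```text
time_s: 14.0
tcp_pos: [501.6, -174.8, 161.3]
orientation: [[0.904, -0.427, 0.006], [-0.427, -0.904, -0.002], [0.006, -0.001, -1.0]]
contact_force: [5.6, 0.9, 1.1]
width: 10.0
```

```bash
python3 -m pendant '[[[0,0,0],[0,0,0],0.15],[[0,0,0],[0,0,-0.005],0.18],[[0,0,0],[0,0,-0.02],0.2],[[0,0,0],[0,0,-0.03],0.2],[[0,0,0],[0,0,-0.04],0.3],[[0,0,0],[0,0,-0.04],0.3],[[0,0,0],[-0.03,0,-0.03],0.3],[[0,0,0],[-0.03,0,0],0.3]]'
python3 - <<'E'
from h import *
c=vision.camera("scene")
cv2.imwrite("pics/s11.png",c["image"])
E
```

```text
time_s: 14.8
tcp_pos: [446.9, -149.7, 330.0]
orientation: [[0.904, -0.427, 0.007], [-0.427, -0.904, -0.004], [0.008, 0.0, -1.0]]
contact_force: [0.2, -0.3, 0.6]
width: 26.0
```

View pics/s11.png

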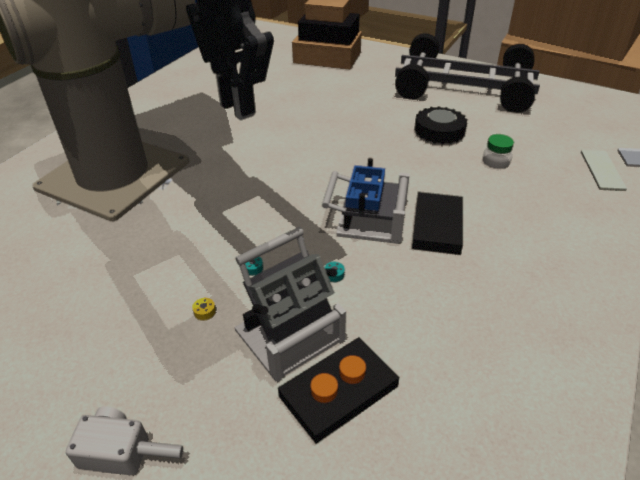

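Released and clear. The mould at scene (290,290) is sinking and the hubs are on the pad at (324,388) and (352,369). I'll wait for it to settle.

```bash
python3 -m pendant '[[[0,0,0],[0,0,0],0.3],[[0,0,0],[0,0,0],0.3],[[0,0,0],[0,0,0],0.3],[[0,0,0],[0,0,0],0.3],[[0,0,0],[0,0,0],0.3],[[0,0,0],[0,0,0],0.3],[[0,0,0],[0,0,0],0.3],[[0,0,0],[0,0,0],0.3],[[0,0,0],[0,0,0],0.3],[[0,0,0],[0,0,0],0.3],[[0,0,0],[0,0,0],0.3],[[0,0,0],[0,0,0],0.3],[[0,0,0],[0,0,0],0.3],[[0,0,0],[0,0,0],0.3],[[0,0,0],[0,0,0],0.3],[[0,0,0],[0,0,0],0.3],[[0,0,0],[0,0,0],0.3],[[0,0,0],[0,0,0],0.3],[[0,0,0],[0,0,0],0.3],[[0,0,0],[0,0,0],0.3]]' >/dev/null
python3 -m pendant '[[[0,0,0],[0,0,0],0.3],[[0,0,0],[0,0,0],0.3],[[0,0,0],[0,0,0],0.3],[[0,0,0],[0,0,0],0.3],[[0,0,0],[0,0,0],0.3],[[0,0,0],[0,0,0],0.3],[[0,0,0],[0,0,0],0.3],[[0,0,0],[0,0,0],0.3],[[0,0,0],[0,0,0],0.3],[[0,0,0],[0,0,0],0.3]]'
python3 - <<'E'
from h import *
c=vision.camera("scene")
cv2.imwrite("pics/s12.png",c["image"])
P=cloud(c);ok=c["range_z"]>0
th=np.radians(64.7);d=np.array([np.cos(th),np.sin(th)]);a=np.array([d[1],-d[0]])
q=P[...,:2]-np.array([549.8,-198.]);s=q@a;t=q@d;z=P[...,2]
m=ok&(abs(t)<40)&(s>-130)&(s<-110)&(z>15)&(z<150);print("bar top",np.percentile(z[m],95))
B,G,R=[c["image"][...,i].astype(int) for i in range(3)]
m=ok&(R-B>60)&(G<R*.6)&(s>10)&(s<130)&(abs(t)<70)&(z>31)&(z<45)
_,l,cen=cv2.kmeans(P[m].astype(np.float32),2,None,(3,50,.1),5,cv2.KMEANS_PP_CENTERS);print(m.sum(),cen)
pad=ok&(z>18)&(z<26)&(s>15)&(s<125)&(abs(t)<90)
print("pad s",np.percentile(s[pad],[.5,99.5]),"t",np.percentile(t[pad],[.5,99.5]))
for x in cen: print((x[:2]-np.array([549.8,-198.]))@a,(x[:2]-np.array([549.8,-198.]))@d)
E
```

```text
time_s: 17.85
tcp_pos: [445.4, -148.8, 324.1]
orientation: [[0.904, -0.427, -0.0], [-0.427, -0.904, 0.0], [-0.0, 0.0, -1.0]]
contact_force: [-0.5, 0.3, -0.4]
width: 25.4
bar top 62.19089971177912
999 [[ 600.8697   -246.48848    35.999477]
 [ 619.1267   -207.15425    35.82393 ]]
pad s [ 26.59231633 106.6209429 ] t [-63.82094582  64.96748038]
66.89314853945466 -22.012554701627103
66.58920900860616 21.351115553741252
```

View pics/s12.png

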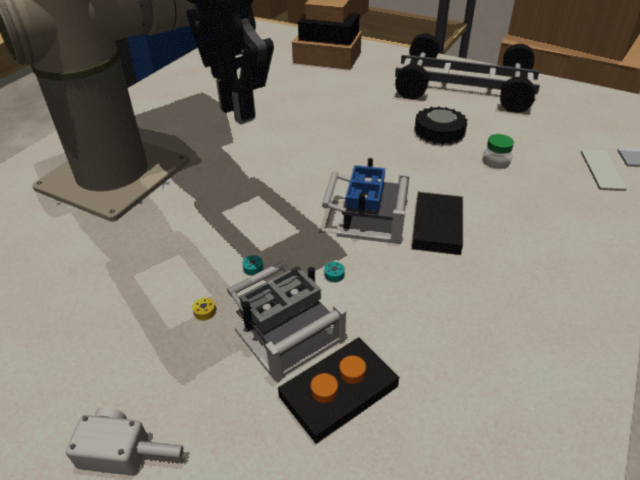

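The mould lies flat with its bar top at 62 mm, as at the start. The hubs lie flat with their tops at 36 mm, about 22 mm from the pad's centre. I'll hand it in.

```bash
python3 -c "from rig import sign_off;print(sign_off())"
```

```text
the job is handed in; nothing more can be done
None
```

I turned the grey mould over by its bar and pressed it down on the pad with about 11 N, to roughly 3.23 rad. That knocked both hubs loose, and at about 2.7 rad both were already lying on the pad. I then carried the mould back to about 1.1 rad and let go; from there it sank to open side up by its own weight. I handed the job in at about 18 s of the 51 s.

**Last checks:**
- **Mould:** the bar top is at 62 mm, the same as at the start.
- **Hubs:** both lie flat with their tops at 36 mm, so the centres are about 29 mm above the table. They are about 22 mm from the pad's centre.
- **Rest of the scene:** the hand is well clear and the force reading is near zero. The blue mould looks the same as at the start in the picture; I did not measure it.

**What didn't go cleanly:** the bar slid a few millimetres towards the fingertips twice, once on the way over and once on the way back. I fixed it each time by opening slightly and gripping deeper. The finger width read about 10 mm on the 12 mm bar throughout. No check failed at the end, and the hand-in gives no verdict.

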